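Feed one pipe end cap to the pick-up stop

TASK

Get one copper end cap ready for the next joint: push the feeder's plunger knob all the way in once so that a single cap comes out onto the deck, and let the plunger spring fully back. Then, with a fingertip, slide that cap along the deck, between the low fences, until it stands against the end stop. Do not pick up or tip any cap, leave the other caps in the magazine, and do not disturb the fittings and the tin lying around.

Things in the scene. Friction and masses are not known exactly. Their poses are not given: they have to be found in the camera images.
- feeder: Bolted bench feeder for pipe end caps, any place and yaw. Origin on the bench under the axis of the upright magazine; +y: the way the caps come out, -x: towards the end stop. In mm in its frame: magazine housing x -27..27, y -90..24, top at z 57; four thin rods at x, y +-14.5 rise to z 88 round the stack. Bolted feet reach x +-53, up to 9 high.
- mouth_out (a point): On the deck in front of the mouth, feeder frame x 0, y 51, z 16 mm, axes as the feeder's. The flat deck (top z 16) spans x -122..50, y 24..77. Low fences, 8 mm above it: inner faces at y 72 (whole length) and y 30 (from x -30 to the stop), so the lane is 42 wide. It is open at its +x end. An ejected cap stands at x about 0, y 51 to 57.
- knob_face (a point): Centre of the outer face of the black plunger knob (35 mm in diameter, 18 thick, axis level along the feeder's y); moves with it. When out: x 0, y -165, z 24 mm in the feeder's frame. Press on this face towards the feeder's +y; the bench behind the knob is free.
- plunger (a joint): Plunger travel in m: 0 fully out (at rest), 0.054 fully in, against a solid end. Spring 4 N at rest to 8 N fully in, plus damping 20 N s/m and light friction; springs back by itself as the finger draws away. Each full press ejects the lowest cap; once it is back out the stack drops one place (17 mm).
- cap1: Lowest copper end cap of the stack, the one that comes out first. Plain cap, 31 mm in diameter, 17 high, 35 g, standing closed end up; origin at the centre of its underside, z up through its top. In the magazine its underside is at z 16 mm in the feeder's frame.
- cap2: Second cap from the bottom, same shape and size as cap1, origin at the centre of its underside. It stays in the magazine.
- cap3: Third cap from the bottom, same shape and size. It stays in the magazine.
- cap4: Top cap of the stack, same shape and size. It stays in the magazine.
- ready (a point): On the deck, where the centre of a cap's underside is when the cap touches the end stop half-way between the fences: x -99.5, y 51, z 16 mm in the feeder's frame, axes as the feeder's. The end stop closes the lane across its -x end: face at x -115, 14 mm high above the deck.
- elbow: Loose copper pipe elbow lying on the bench, about 65 x 65 mm, 31 high, origin on the bench near its corner. Leave it alone.
- union: Loose brass hexagon union nut on the bench, 44 mm over the corners, 26 high, origin at the centre of its underside. Leave it alone.
- tin: Flux tin with a green lid on the bench, 62 mm in diameter, 28 high, origin at the centre of its underside. Leave it alone.
There are look-alikes about, which are no part of the job. What is shaped like the cap4 but white is not meant.

How it is judged:
On the way, in this order (a step that is already met when the one before it is completed fails the run):
1. the plunger is pushed all the way in and one cap stands out on the deck (value of joint plunger above 0.049 m and y of cap1 in the frame of feeder above 0.044 m), for 0.05 s.
2. the plunger has sprung back out, with the cap still on the deck and the next one down in its place (value of joint plunger below 0.004 m and y of cap1 in the frame of feeder above 0.04 m and z of cap2 in the frame of feeder below 0.021 m), for 0.1 s.
3. the cap stands against the end stop (x of cap1 in the frame of feeder between -0.105 and -0.0945 m and y of cap1 in the frame of feeder between 0.04 and 0.062 m and z of cap1 in the frame of feeder between 0.013 and 0.019 m and angle between cap1's own z axis and vertical below 0.1 rad), for 0.2 s.
At the end, for the whole second after the job is handed in: The ejected cap stands upright on the deck between the fences, within 5 mm of touching the end stop, and at rest; the plunger is fully out (within 4 mm); the other three caps are in the magazine, dropped by one place; elbow, union nut and tin are where they were (within 20 mm) (all of step 3 and linear speed of cap1 below 0.01 m/s and horizontal distance between each of cap2, cap3, cap4 and feeder below 0.006 m and z of cap2 in the frame of feeder below 0.021 m and z of cap3 in the frame of feeder below 0.038 m and z of cap4 in the frame of feeder below 0.055 m and value of joint plunger below 0.004 m and distance of each of elbow, union, tin from where it was at the start of the episode below 0.02 m).
It fails at once if a second cap leaves the magazine (horizontal distance between any of cap2, cap3, cap4 and feeder above 0.012 m).
It fails at once if the cap is lifted off the deck or carried (z of cap1 in the frame of feeder above 0.022 m).
It fails at once if a cap of the stack is lifted (z of cap2 in the frame of feeder above 0.039 m or z of cap3 in the frame of feeder above 0.056 m or z of cap4 in the frame of feeder above 0.073 m).
It fails at once if the cap is tipped over (angle between cap1's own z axis and vertical above 0.6 rad).
It fails at once if a fitting or the tin is pushed away or lifted (distance of any of elbow, union, tin from where it was at the start of the episode above 0.02 m).
It also fails if it takes over 48 s, if anything falls off the work surface, if the arm or the gripper's body presses on something with over 40 N, if the wrist force passes 120 N, or if a joint passes its speed limit or range.

ROBOT

A 6-joint arm with a two-finger parallel gripper is mounted at the origin on the work surface. World frame = base frame: x ahead of the robot, y to its left, z up, the work surface at z = 0. Lengths are in m, angles in rad, forces in N, time in s.
With the tool pointing down it reaches from about 0.35 to 0.975 m from the base axis. Payload 4.9 kg.
Tool frame: the origin (TCP) lies midway between the tips of the shut fingers; the grasp point (between the pads) lies 19 mm behind it; y points along the fingers, x is the direction in which the jaws open and shut, and the axes are right-handed (so a half turn about y gives the same grasp; the last joint's range is limited). The gripper opens to 85 mm and grips with 20 to 120 N. Pads are 22 mm wide; open, the fingers measure 114 mm over their backs; the gripper's body (76 mm by 85 mm) begins 54 mm behind the grasp point. The pads swing forward as they close: fully open they stand 13 mm farther back than shut.
Start: joints at [-1.253, 0.053, 1.613, -0, 1.476, -0.119], TCP at [0.264, -0.566, 0.231] pointing down, gripper open.
Joint ranges: [-3.01, 3.01], [-1.01, 2.22], [0.06, 2.58], [-1.02, 4.17], [0.09, 2.62], [-3.14, 3.14]. Speed limits (rad/s): [2.57, 2.57, 3.14, 3.14, 3.14, 3.14].

INTERFACE

Orientations are given as a rotation vector (axis times angle).
In Python, from bench import ctrl, vision, ticket, outline_of, spot_point gives the robot as it stands. The module is installed in compiled form; this text tells all that it offers.
- The arm moves only by the tool arm_command, never from a script. Its argument "rows" is a list that holds one entry, the list of rows, each a list of 6 numbers: the shift along the world's x, y, z scaled (see below), then the turn, a rotation vector about the world's x, y, z scaled (see below). In form: [[[dx, dy, dz, wx, wy, wz], ...]]. A call has exactly 10 rows; each row is the pose to reach, as a shift and turn from the pose measured when the call began; what a row does not reach only later rows make up. The controller multiplies each number of a shift by 120 mm and each number of a turn by 2 rad. A row lasts 1/10 s, in which the tool goes at most 50 mm and 8.59 degrees, less where a joint would pass 70% of its speed; a pose out of reach is approached as far as the arm can. A call with a number of a shift or a turn outside -1 to 1 is refused whole. A call with a gripper value outside its range is refused whole. "grip" is the finger opening in mm, from 0 to 85.4, set as the call begins (left out, the last holds). The fingers move at their own pace and stop on an object; "force" is the grip in N (left out, the last holds). Time passes only in rows, so rows that repeat a pose let the fingers close, or fill a call up. It gives the time, the measured TCP pose, the force and the opening at its end, in the units of the state.
- ctrl.observe(): the state, without advancing time (a new reading comes with each control period).
- vision.get_image(name): name is "scene" or "top" or "wrist"; returns a dict with "color" (384x512x3 uint8, blue, green, red), "vertical_fov" (degrees; the focal length in pixels is half the picture's height over the tangent of half this angle, whatever the lens; pixels are square), "cx", "cy" (the principal point, pixels), "k1" (the pictures are not rectified: a ray, as slopes to the right and down, at radius r is drawn at 1 + k1 r^2 times it, then the intrinsics apply), "origin" and "attitude" of the camera in the world; the wrist camera has in their place "T_tool_cam" (4x4, takes a point from camera to tool coordinates, whose origin is the TCP and whose axes are the tool frame's). Camera axes: x right, y down, z forward; pixel columns grow to the right and rows downward; lengths in m; the calibration is good to about 2 mm. A picture is of the moment at which its call begins: read the wrist's pose just before it. There is no depth.
- ticket.hand_in(): hands the job in, once; it reports no verdict.
Trained networks look in a picture, given as the dict that the camera call returned (one of the last four; its "shot" number tells which), for a name from the list of things; names that differ only in an ending like _2 or _b are one class to them, and where a whole thing is asked for, a point or a joint stands for the part that bears it (a point fixed in the world has none). Each returns a list of dicts, best first, with "confidence" (0 to 1); they miss things now and then, are a little off and sometimes report something else, mostly with a low value. They report only what shows in the picture. A call takes as long as a camera call. They do not tell look-alikes from the thing itself.
- outline_of(picture, name): "pixels" (384x512 bool, what is visible of it) and "extent" ([left, top, right, bottom] as shares, 0 to 1, of the picture: columns of its width, rows of its height, round what is visible of it).
- spot_point(picture, name): "position" ([column, row] as shares, 0 to 1, of the picture: columns of its width, rows of its height: a listed point, or the origin of a listed thing).
The state is a dict: "time": time; "joints": joint angles; "qd": joint speeds; "joint_efforts": joint torques, N m; "ee_pos": TCP position; "orientation": TCP orientation; "contact_force": force on the tool from outside, world axes, zero at the start; "torque": the same for the moment, N m; "opening": finger opening in m.
Only numpy, scipy, OpenCV 4.12 (cv2) and the standard library are available. Lean on these libraries where they do the work, as an engineer would, in place of code of your own. Each camera call takes 0.05 s, during which the arm holds its last target.

## Working session

There is one attempt and no reset: what is moved stays moved. The work goes in short steps, Python scripts to look and compute and a tool call to move; the robot and the scene stay as the last step left them, time stands still between calls to the robot, and variables do not carry over. Pictures are saved under pics/ and viewed, and the job is handed in when it is done.

Besides the shell and the picture viewer there is one more tool, called in YAML: its name, and indented under it one key for each argument. arm_command: Moves the arm, as the interface text tells. Its arguments: {"type":"object","properties":{"rows":{"type":"array"},"grip":{"type":"number"},"force":{"type":"number"}},"required":["rows"]}

```bash
mkdir -p pics
cat > h.py <<'E'
import numpy as np, cv2
from scipy.spatial.transform import Rotation as R
from bench import ctrl, vision, ticket, outline_of, spot_point
def shot(n,f):
    s=ctrl.observe(); p=vision.get_image(n); cv2.imwrite('pics/'+f,p['color']); return s,p
def campose(p,s=None):
    if 'T_tool_cam' in p:
        T=np.eye(4);T[:3,:3]=R.from_rotvec(s['orientation']).as_matrix();T[:3,3]=s['ee_pos'];T=T@np.array(p['T_tool_cam']);return T[:3,3],T[:3,:3]
    a=np.array(p['attitude'],float)
    Rm=a if a.shape==(3,3) else (R.from_rotvec(a).as_matrix() if a.size==3 else R.from_quat(a).as_matrix())
    return np.array(p['origin']),Rm
def foc(p): return 192/np.tan(np.radians(p['vertical_fov'])/2)
def ray(p,uv,s=None):
    o,Rm=campose(p,s);f=foc(p)
    d=np.array([(uv[0]-p['cx'])/f,(uv[1]-p['cy'])/f]);x=d.copy()
    for _ in range(20): x=d/(1+p['k1']*(x@x))
    return o,Rm@np.array([x[0],x[1],1])
def onz(p,uv,z,s=None):
    o,d=ray(p,uv,s);return o+d*(z-o[2])/d[2]
def proj(p,P,s=None):
    o,Rm=campose(p,s);c=(np.atleast_2d(P)-o)@Rm;x=c[:,:2]/c[:,2:];r2=(x**2).sum(1,keepdims=True)
    return x*(1+p['k1']*r2)*foc(p)+[p['cx'],p['cy']]
E
python3 - <<'E'
from h import *
print({k:np.round(v,3) for k,v in ctrl.observe().items()})
for n in ['scene','top','wrist']:
    s,p=shot(n,n+'0.png'); print(n,{k:v for k,v in p.items() if k!='color'})
    for t in ['feeder','mouth_out','knob_face','ready','cap4','elbow','union','tin']:
        for q in spot_point(p,t)[:3]:
            uv=np.array(q['position'])*[512,384]; print(t,round(q['confidence'],2),uv.round(1))
E
```

```text
{'time': np.float64(0.0), 'joints': array([-1.253,  0.053,  1.614,  0.   ,  1.476, -0.119]), 'qd': array([ 0.001,  0.001, -0.001,  0.001,  0.001, -0.   ]), 'joint_efforts': array([-1.0000e-03, -3.9368e+01, -3.7018e+01, -0.0000e+00,  7.0000e-03,
        0.0000e+00]), 'ee_pos': array([ 0.264, -0.566,  0.23 ]), 'orientation': array([-1.383,  0.883, -0.88 ]), 'contact_force': array([ 0.139,  0.061, -0.323]), 'torque': array([ 0.022, -0.042, -0.025]), 'opening': np.float64(0.085)}
scene {'vertical_fov': 50.79563749959718, 'cx': 257.41661197327187, 'cy': 191.23861298419357, 'k1': 0.01998611697958341, 'origin': array([ 1.0313106 , -0.36101842,  0.53355968]), 'attitude': array([-2.05631272, -0.92934321,  0.46947518]), 'shot': 1}
feeder 0.78 [264.8 216.4]
mouth_out 0.83 [281.9 201.4]
mouth_out 0.31 [264.  192.5]
knob_face 0.79 [181.6 232.5]
ready 0.75 [263.8 178.6]
ready 0.72 [247.  269.1]
ready 0.69 [182.  232.9]
cap4 0.75 [171.2 223.4]
cap4 0.63 [262.8 195.7]
cap4 0.55 [262.6 189.3]
elbow 0.79 [314.7 187.6]
union 0.71 [207.1 189.3]
tin 0.55 [249.1 268.4]
top {'vertical_fov': 51.084887821276
[... 281 characters left out ...]
3.6 230.3]
knob_face 0.71 [315.5 229. ]
ready 0.93 [207.7 231.3]
cap4 0.74 [303.2 259.7]
cap4 0.56 [248.4 197.6]
elbow 0.67 [185.3 198.4]
elbow 0.57 [248.7 199. ]
union 0.81 [257.1 268.1]
tin 0.76 [301.5 168.8]
wrist {'vertical_fov': 63.563479725432536, 'cx': 253.73339683286142, 'cy': 192.26345293393692, 'k1': -0.08051718259451489, 'T_tool_cam': array([[ 9.99999848e-01,  1.79180403e-04,  5.22334186e-04,
         1.17175659e-04],
       [-4.41719358e-04, -3.08099654e-01,  9.51353987e-01,
        -1.41629152e-01],
       [ 3.31394973e-04, -9.51354072e-01, -3.08099528e-01,
         7.84412753e-02],
       [ 0.00000000e+00,  0.00000000e+00,  0.00000000e+00,
         1.00000000e+00]]), 'shot': 3}
```

View pictures.

Run:
```python
import cv2
for n in ['scene0','top0']:
    a=cv2.imread(f'pics/{n}.png')
    c=a[130:310,140:360] if n=='scene0' else a[140:300,160:350]
    cv2.imwrite(f'pics/{n}c.png',cv2.resize(c,None,fx=3.3,fy=3.3,interpolation=2))
```

```text
(no output)
```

View pics/scene0c.png

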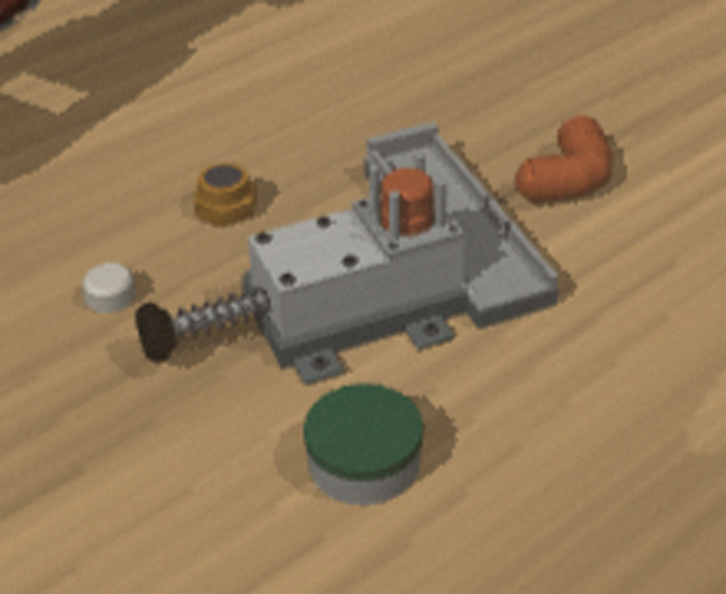

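View pics/top0c.png

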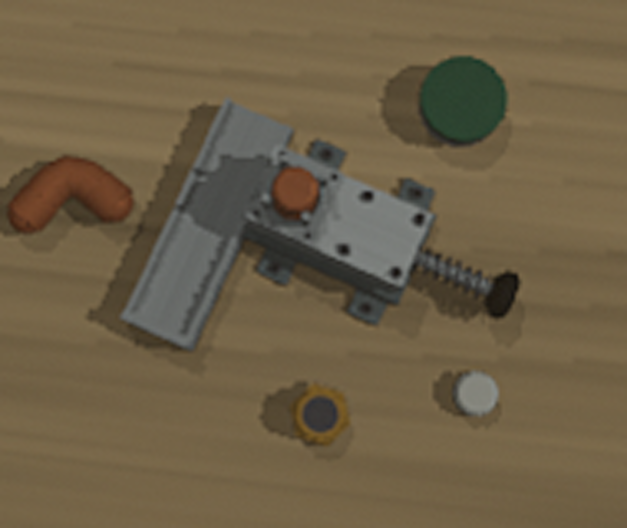

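View pics/top0.png

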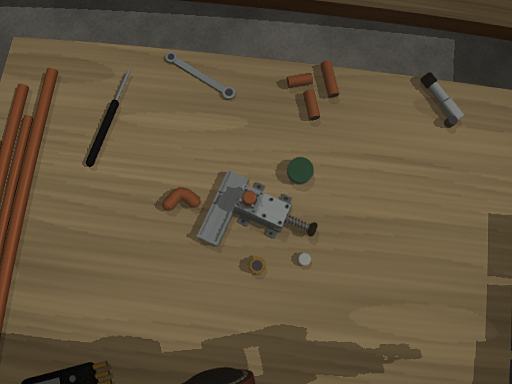

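```bash
cat > fit.py <<'E'
from h import *
from scipy.optimize import least_squares
T=lambda u,v:(160+u/3.3,140+v/3.3); S=lambda u,v:(140+u/3.3,130+v/3.3)
s,pt=shot('top','t1.png'); _,ps=shot('scene','s1.png')
obs=[(pt,T(230,102),(50,77,20)),(pt,T(122,318),(-122,77,30)),(pt,T(192,348),(-122,24,30)),(pt,T(296,191),(0,0,84)),(pt,T(295,129),(50,24,16)),
(pt,T(435,212),(27,-90,57)),(pt,(315.5,229),(0,-165,24)),(pt,(229.3,193.9),(0,51,16)),(pt,(207.7,231.3),(-99.5,51,16)),
(ps,(281.9,201.4),(0,51,16)),(ps,(181.6,232.5),(0,-165,24)),(ps,(263.8,178.6),(-99.5,51,16)),(ps,S(282,292),(27,-90,57)),(ps,S(407,180),(0,0,84)),(ps,S(436,125),(-122,77,30)),(ps,S(368,138),(-122,24,30)),(ps,S(557,275),(50,77,24)),(ps,S(250,240),(-27,-90,57))]
def W(q,P):
    c,sn=np.cos(q[2]),np.sin(q[2]);P=np.array(P)/1000
    return np.array([q[0]+c*P[0]-sn*P[1],q[1]+sn*P[0]+c*P[1],P[2]])
def res(q): return np.concatenate([proj(p,W(q,P))[0]-uv for p,uv,P in obs])
best=None
for y in np.arange(-3,3,.7):
    r=least_squares(res,[.4,0,y],loss='soft_l1')
    if best is None or r.cost<best.cost: best=r
q=best.x;print(q,np.degrees(q[2]));print(res(q).reshape(-1,2).round(1).tolist())
for n,P in [('knob',(0,-165,24)),('mouth',(0,51,16)),('ready',(-99.5,51,16))]:print(n,W(q,P))
np.save('q.npy',q)
for n,t,z in [('tin',(463,99),28),('union',(321,413),26),('white',(476,394),17),('elb',(70,175),31)]: print(n,onz(pt,T(*t),z/1000))
c=np.cos(q[2]);print('fx',W(q,(1000,0,0))[:2]-q[:2])
E
python3 fit.py
```

```text
[ 0.56913651  0.05570353 -0.2936503 ] -16.824922676786457
[[-1.4, -1.7], [-0.2, -0.4], [0.0, 0.1], [0.1, -1.6], [-0.4, -0.7], [0.1, -0.7], [0.8, 0.7], [0.5, -0.9], [4.3, 0.8], [3.6, 3.2], [0.5, -0.7], [0.9, 0.4], [-1.2, -2.7], [-0.4, -0.9], [-1.3, -1.9], [-2.1, -0.3], [0.5, -0.9], [-1.5, -3.6]]
knob [ 0.52137756 -0.10223343  0.024     ]
mouth [0.58389837 0.10452041 0.016     ]
ready [0.4886576 0.1333205 0.016    ]
tin [ 0.65514989 -0.05245046  0.028     ]
union [0.42667888 0.0220451  0.026     ]
white [ 0.45191995 -0.08205746  0.017     ]
elb [0.56777217 0.21435677 0.031     ]
fx [ 0.95719368 -0.28944819]
```

```bash
cat > go.py <<'E'
from h import *
q=np.load('q.npy');s=ctrl.observe()
def W(P):
    c,sn=np.cos(q[2]),np.sin(q[2]);P=np.array(P,float)/1000
    return np.array([q[0]+c*P[0]-sn*P[1],q[1]+sn*P[0]+c*P[1],P[2]])
def F():
    c,sn=np.cos(q[2]),np.sin(q[2]);d=np.array(s['ee_pos'])-[q[0],q[1],0]
    return np.array([c*d[0]+sn*d[1],-sn*d[0]+c*d[1],d[2]])*1000
Rm=R.from_rotvec(s['orientation']).as_matrix()
def turn(sign):
    x=np.array([np.cos(q[2]),np.sin(q[2]),0])*sign;y=np.array([0,0,-1.]);Rd=np.c_[x,y,np.cross(x,y)]
    return R.from_matrix(Rd@Rm.T).as_rotvec()
def sh(P): return ((W(P)-s['ee_pos'])/.12).round(3)
if __name__=='__main__':
    import sys
    print('t',round(s['time'],2),'F',F().round(1),'force',np.round(s['contact_force'],1),'open',round(s['opening'],4))
    print('joints',np.round(s['joints'],2));print(Rm.round(3))
    for g in (1,-1): print('turn/2',g,(turn(g)/2).round(3))
    for a in sys.argv[1:]: print(a,sh([float(v) for v in a.split(',')]))
E
python3 go.py 0,-200,150 0,-200,14
```

```text
t 1.45 F [-111.7 -683.6  231.3] force [-0.1  0.  -0.2] open 0.0853
joints [-1.25  0.05  1.61 -0.    1.48 -0.12]
[[ 0.423 -0.     0.906]
 [-0.906  0.     0.423]
 [-0.    -1.    -0.   ]]
turn/2 1 [ 0.   -0.    0.42]
turn/2 -1 [-0.    -0.    -1.151]
0,-200,150 [ 2.057  3.588 -0.677]
0,-200,14 [ 2.057  3.588 -1.811]
```

arm_command:
  rows:
    - [[0.15,0.25,0,0,0,0.07],[0.3,0.5,0,0,0,0.14],[0.45,0.75,0,0,0,0.21],[0.57,1,0,0,0,0.28],[0.57,1,0,0,0,0.35],[0.57,1,0,0,0,0.42],[0.57,1,0,0,0,0.42],[0.57,1,0,0,0,0.42],[0.57,1,0,0,0,0.42],[0.57,1,0,0,0,0.42]]
  grip: 0

```text
time: 2.45
ee_pos: [0.3326, -0.4465, 0.2312]
orientation: [-1.558, 0.232, -0.232]
contact_force: [-0.1, 1.0, -0.0]
opening: 0.0002
```

arm_command:
  rows:
    - [[0.15,0.25,0,0,0,0],[0.3,0.5,0,0,0,0],[0.45,0.75,0,0,0,0],[0.57,1,0,0,0,0],[0.57,1,0,0,0,0],[0.57,1,0,0,0,0],[0.57,1,0,0,0,0],[0.57,1,0,0,0,0],[0.57,1,0,0,0,0],[0.57,1,0,0,0,0]]

```text
time: 3.45
ee_pos: [0.4007, -0.327, 0.2312]
orientation: [-1.558, 0.233, -0.233]
contact_force: [0.0, -0.6, -0.2]
opening: -0.0004
```

arm_command:
  rows:
    - [[0.15,0.25,0,0,0,0],[0.3,0.5,0,0,0,0],[0.45,0.75,0,0,0,0],[0.57,1,0,0,0,0],[0.57,1,0,0,0,0],[0.57,1,0,0,0,0],[0.57,1,0,0,0,0],[0.57,1,0,0,0,0],[0.57,1,0,0,0,0],[0.57,1,0,0,0,0]]

```text
time: 4.45
ee_pos: [0.4689, -0.2076, 0.2312]
orientation: [-1.558, 0.234, -0.234]
contact_force: [0.4, 0.3, 0.0]
opening: 0.0001
```

```bash
python3 go.py 0,-195,100 0,-195,16
```

```text
t 4.45 F [ -19.7 -281.1  231.2] force [0.4 0.3 0. ] open 0.0001
joints [-0.56 -0.22  1.87  0.    1.49 -0.26]
[[ 0.956 -0.     0.293]
 [-0.293  0.     0.956]
 [-0.    -1.     0.   ]]
turn/2 1 [-0.    -0.     0.002]
turn/2 -1 [-0.     0.    -1.569]
0,-195,100 [ 0.365  0.639 -1.093]
0,-195,16 [ 0.365  0.639 -1.793]
```

arm_command:
  rows:
    - [[0.18,0.3,-0.2,0,0,0],[0.365,0.6,-0.4,0,0,0],[0.365,0.6,-0.6,0,0,0],[0.365,0.6,-0.8,0,0,0],[0.365,0.6,-0.8,0,0,0],[0.365,0.6,-0.8,0,0,0],[0.365,0.6,-0.8,0,0,0],[0.365,0.6,-0.8,0,0,0],[0.365,0.6,-0.8,0,0,0],[0.365,0.6,-0.8,0,0,0]]

```text
time: 5.45
ee_pos: [0.513, -0.136, 0.136]
orientation: [-1.558, 0.233, -0.235]
contact_force: [0.3, -0.4, -0.0]
opening: -0.0001
```

```bash
python3 go.py 0,-195,16
python3 - <<'E'
from h import *
from go import W
s,p=shot('wrist','w1.png')
print(proj(p,[W((0,-165,24)),W((27,-90,57)),W((-27,-90,57)),W((0,0,84))],s).round(1))
for t in ['knob_face','cap4']: print([(np.array(a['position'])*[512,384],a['confidence']) for a in spot_point(p,t)[:2]])
E
```

```text
t 5.45 F [   1.8 -199.7  136. ] force [ 0.3 -0.4 -0. ] open -0.0001
joints [-0.4  -0.1   1.92  0.    1.31 -0.1 ]
[[ 0.956  0.001  0.294]
 [-0.294 -0.     0.956]
 [ 0.001 -1.    -0.   ]]
turn/2 1 [0.    0.001 0.002]
turn/2 -1 [ 1.000e-03 -0.000e+00 -1.569e+00]
0,-195,16 [-0.003  0.042 -1.   ]
[[ 251.5  147.9]
 [ 291.5   44. ]
 [ 209.7   44.4]
 [ 249.3 -134.8]]
[(array([250.112 , 149.9136]), 0.63)]
[(array([175.7184, 142.3104]), 0.91)]
```

View pics/w1.png

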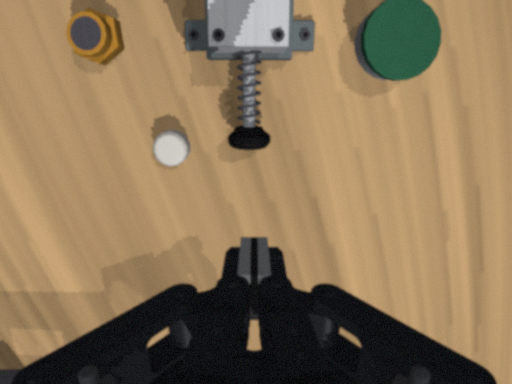

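arm_command:
  rows:
    - [[-0.02,0,-0.2,0,0,0],[-0.02,0,-0.4,0,0,0],[-0.02,0,-0.6,0,0,0],[-0.02,0,-0.8,0,0,0],[-0.02,0,-1.0,0,0,0],[-0.02,0,-1.0,0,0,0],[-0.02,0,-1.0,0,0,0],[-0.02,0,-1.0,0,0,0],[-0.02,0,-1.0,0,0,0],[-0.02,0,-1.0,0,0,0]]

```text
time: 6.6
ee_pos: [0.5113, -0.1361, 0.0167]
orientation: [-1.559, 0.232, -0.236]
contact_force: [0.3, -0.4, 0.3]
opening: 0.0002
```

```bash
python3 go.py 0,-180,16 0,-173,16 0,-122,16
```

```text
t 6.6 F [ 1.000e-01 -2.003e+02  1.670e+01] force [ 0.3 -0.4  0.3] open 0.0002
joints [-0.4   0.06  1.99  0.    1.09 -0.1 ]
[[ 0.956  0.002  0.294]
 [-0.294 -0.001  0.956]
 [ 0.002 -1.    -0.   ]]
turn/2 1 [0.    0.001 0.002]
turn/2 -1 [ 2.000e-03 -1.000e-03 -1.569e+00]
0,-180,16 [ 0.048  0.162 -0.006]
0,-173,16 [ 0.065  0.218 -0.006]
0,-122,16 [ 0.188  0.625 -0.006]
```

arm_command:
  rows:
    - [[0.02,0.07,0,0,0,0],[0.04,0.14,0,0,0,0],[0.06,0.2,0,0,0,0],[0.08,0.27,0,0,0,0],[0.1,0.34,0,0,0,0],[0.12,0.41,0,0,0,0],[0.14,0.47,0,0,0,0],[0.155,0.52,0,0,0,0],[0.17,0.57,0,0,0,0],[0.17,0.57,0,0,0,0]]

```text
time: 7.6
ee_pos: [0.532, -0.0686, 0.017]
orientation: [-1.563, 0.23, -0.235]
contact_force: [-1.0, -7.6, 1.2]
opening: 0.0
```

```bash
python3 go.py 0,-124,16 0,-122,16
python3 - <<'E'
from h import *
s,p=shot('wrist','w2.png')
E
```

```text
t 7.6 F [   0.5 -129.7   17. ] force [-1.  -7.6  1.2] open 0.0
joints [-0.26  0.08  1.97 -0.    1.09  0.03]
[[ 0.956  0.002  0.292]
 [-0.292 -0.005  0.956]
 [ 0.004 -1.    -0.004]]
turn/2 1 [0.003 0.001 0.001]
turn/2 -1 [ 0.002 -0.004 -1.57 ]
0,-124,16 [ 0.01   0.047 -0.009]
0,-122,16 [ 0.015  0.063 -0.009]
```

View pics/w2.png

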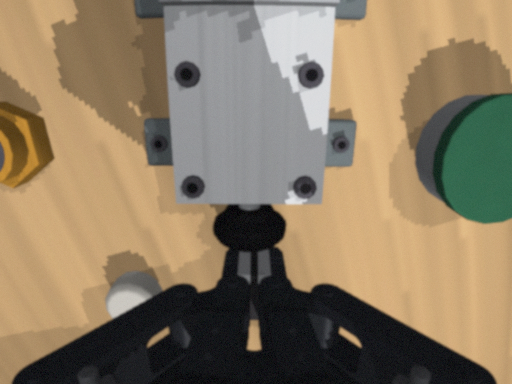

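arm_command:
  rows:
    - [[0.004,0.012,0,0,0,0],[0.008,0.024,0,0,0,0],[0.012,0.036,0,0,0,0],[0.015,0.048,0,0,0,0],[0.018,0.055,0,0,0,0],[0.019,0.06,0,0,0,0],[0.02,0.065,0,0,0,0],[0.02,0.065,0,0,0,0],[0.02,0.065,0,0,0,0],[0.02,0.065,0,0,0,0]]

```text
time: 8.65
ee_pos: [0.5341, -0.0624, 0.0171]
orientation: [-1.567, 0.23, -0.234]
contact_force: [-2.2, -7.9, 0.6]
opening: 0.0002
```

```bash
python3 go.py
python3 - <<'E'
from h import *
s,p=shot('wrist','w3.png');s,p=shot('scene','s3.png')
cv2.imwrite('pics/s3c.png',cv2.resize(p['color'][130:310,140:360],None,fx=3.3,fy=3.3))
E
```

```text
t 8.65 F [   0.6 -123.2   17.1] force [-2.2 -7.9  0.6] open 0.0002
joints [-0.25  0.08  1.97 -0.01  1.09  0.05]
[[ 0.957  0.001  0.291]
 [-0.291 -0.009  0.957]
 [ 0.004 -1.    -0.009]]
turn/2 1 [0.005 0.001 0.001]
turn/2 -1 [ 1.00e-03 -7.00e-03 -1.57e+00]
```

View pics/s3c.png

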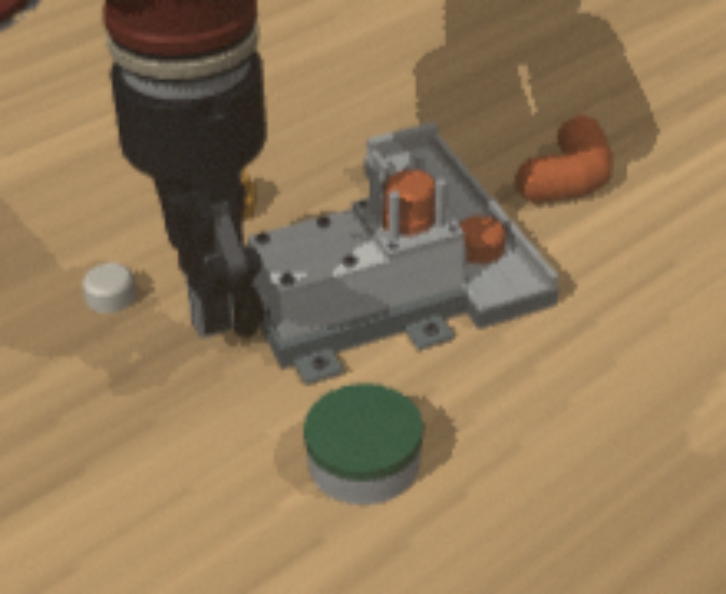

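arm_command:
  rows:
    - [[0.002,0.007,0,0,0,0],[0.004,0.014,0,0,0,0],[0.006,0.02,0,0,0,0],[0.008,0.025,0,0,0,0],[0.008,0.025,0,0,0,0],[0.008,0.025,0,0,0,0],[0.008,0.025,0,0,0,0],[0.008,0.025,0,0,0,0],[0.008,0.025,0,0,0,0],[0.008,0.025,0,0,0,0]]

```text
time: 9.75
ee_pos: [0.5346, -0.0609, 0.0171]
orientation: [-1.572, 0.23, -0.232]
contact_force: [-2.7, -8.0, 1.5]
opening: 0.0003
```

```bash
python3 go.py
```

```text
t 9.75 F [   0.6 -121.6   17.1] force [-2.7 -8.   1.5] open 0.0003
joints [-0.24  0.08  1.97 -0.02  1.09  0.06]
[[ 0.957 -0.001  0.289]
 [-0.289 -0.014  0.957]
 [ 0.003 -1.    -0.013]]
turn/2 1 [ 0.007 -0.    -0.   ]
turn/2 -1 [0.    0.011 1.571]
```

arm_command:
  rows:
    - [[0.003,0.01,0,0.005,0,0],[0.006,0.02,0,0.005,0,0],[0.009,0.03,0,0.005,0,0],[0.01,0.035,0,0.005,0,0],[0.01,0.035,0,0.005,0,0],[0.01,0.035,0,0.005,0,0],[0.01,0.035,0,0.005,0,0],[0.01,0.035,0,0.005,0,0],[0.01,0.035,0,0.005,0,0],[0.01,0.035,0,0.005,0,0]]

```text
time: 10.75
ee_pos: [0.5347, -0.0605, 0.0171]
orientation: [-1.572, 0.231, -0.228]
contact_force: [-5.5, -16.7, 0.9]
opening: -0.0001
```

```bash
python3 go.py
```

```text
t 10.75 F [   0.6 -121.2   17.1] force [ -5.5 -16.7   0.9] open -0.0001
joints [-0.24  0.09  1.96 -0.02  1.09  0.05]
[[ 0.958 -0.004  0.287]
 [-0.287 -0.013  0.958]
 [-0.    -1.    -0.013]]
turn/2 1 [ 0.006 -0.002 -0.001]
turn/2 -1 [0.003 0.01  1.57 ]
```

The force jumped to 17.6 N with no further travel, so the plunger is against its solid end. I'm drawing back now.

arm_command:
  rows:
    - [[-0.025,-0.08,0,0.006,0,0],[-0.05,-0.16,0,0.006,0,0],[-0.075,-0.24,0,0.006,0,0],[-0.1,-0.32,0,0.006,0,0],[-0.125,-0.4,0,0.006,0,0],[-0.15,-0.48,0,0.006,0,0],[-0.17,-0.56,0,0.006,0,0],[-0.19,-0.63,0,0.006,0,0],[-0.19,-0.63,0,0.006,0,0],[-0.19,-0.63,0,0.006,0,0]]

```text
time: 11.75
ee_pos: [0.5119, -0.1361, 0.0171]
orientation: [-1.559, 0.232, -0.226]
contact_force: [-0.4, 0.4, -0.3]
opening: 0.0004
```

```bash
python3 go.py
python3 - <<'E'
from h import *
from go import W
s,p=shot('wrist','w4.png')
print(proj(p,[W((0,-165,24))],s))
print([(np.array(a['position'])*[512,384],a['confidence']) for a in spot_point(p,'knob_face')[:2]])
s,p=shot('scene','s4.png')
cv2.imwrite('pics/s4c.png',cv2.resize(p['color'][130:310,140:360],None,fx=3.3,fy=3.3))
s,p=shot('top','t4.png')
cv2.imwrite('pics/t4c.png',cv2.resize(p['color'][140:300,160:350],None,fx=3.3,fy=3.3))
E
```

```text
t 11.75 F [   0.7 -200.1   17.1] force [-0.4  0.4 -0.3] open 0.0004
joints [-0.4   0.07  1.98 -0.    1.09 -0.11]
[[ 0.958 -0.004  0.288]
 [-0.288 -0.     0.958]
 [-0.004 -1.    -0.001]]
turn/2 1 [ 0.    -0.002 -0.001]
turn/2 -1 [0.003 0.    1.57 ]
[[253.02826351 191.74894161]]
[(array([249.4976, 191.808 ]), 0.84)]
```

View pics/s4c.png

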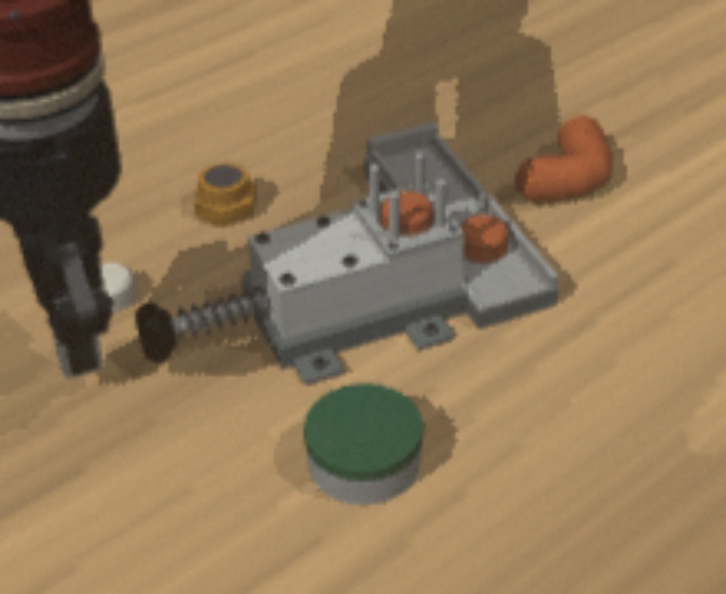

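View pics/t4c.png

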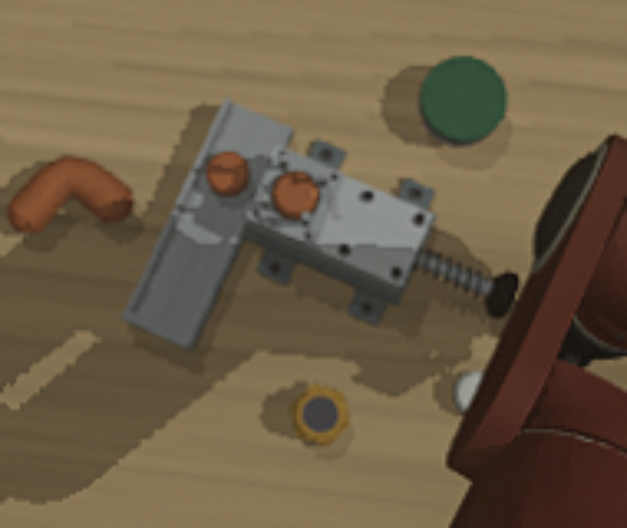

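```bash
python3 - <<'E'
from h import *
from go import *
p=vision.get_image('top')
w=onz(p,(160+227/3.3,140+173/3.3),.033);c,sn=np.cos(q[2]),np.sin(q[2]);d=w[:2]-q[:2];print(w,(c*d[0]+sn*d[1])*1e3,(-sn*d[0]+c*d[1])*1e3)
E
python3 go.py 0.5,-200,130 42,52,130 42,52,22
```

```text
[0.58174957 0.10569637 0.033     ] -2.3971935699588967 51.503654970266034
t 12.0 F [   0.6 -199.8   17.1] force [-0.7 -0.7 -0.3] open -0.0001
joints [-0.4   0.07  1.98 -0.    1.09 -0.11]
[[ 0.958 -0.004  0.287]
 [-0.287 -0.001  0.958]
 [-0.004 -1.    -0.002]]
turn/2 1 [ 0.    -0.002 -0.001]
turn/2 -1 [0.003 0.    1.569]
0.5,-200,130 [-0.002 -0.001  0.941]
42,52,130 [0.937 1.909 0.941]
42,52,22 [0.937 1.909 0.041]
```

arm_command:
  rows:
    - [[0,0,0.25,0,-0.002,0],[0,0,0.5,0,-0.002,0],[0,0,0.75,0,-0.002,0],[0,0,1,0,-0.002,0],[0,0,1,0,-0.002,0],[0.1,0.2,1,0,-0.002,0],[0.2,0.4,1,0,-0.002,0],[0.3,0.6,1,0,-0.002,0],[0.4,0.8,1,0,-0.002,0],[0.47,0.95,1,0,-0.002,0]]

```text
time: 13.0
ee_pos: [0.5683, -0.02, 0.136]
orientation: [-1.559, 0.228, -0.227]
contact_force: [0.1, -0.1, -0.1]
opening: -0.0
```

arm_command:
  rows:
    - [[0.1,0.2,0,0,0,0],[0.2,0.4,0,0,0,0],[0.3,0.6,0,0,0,0],[0.4,0.8,0,0,0,0],[0.48,0.96,0,0,0,0],[0.48,0.96,0,0,0,0],[0.48,0.96,0,0,0,0],[0.48,0.96,0,0,0,0],[0.48,0.96,0,0,0,0],[0.48,0.96,0,0,0,0]]

```text
time: 14.0
ee_pos: [0.6257, 0.0945, 0.136]
orientation: [-1.559, 0.229, -0.227]
contact_force: [1.1, 0.1, -0.1]
opening: 0.0
```

```bash
python3 go.py 42,52,50 42,52,22;  python3 - <<'E'
from h import *
from go import W
s,p=shot('wrist','w5.png')
print(proj(p,[W((42,52,22)),W((50,77,24)),W((50,24,16))],s))
E
```

```text
t 14.0 F [ 42.9  53.5 136. ] force [ 1.1  0.1 -0.1] open 0.0
joints [ 0.03  0.15  1.68 -0.    1.32  0.32]
[[ 0.958 -0.001  0.287]
 [-0.287 -0.     0.958]
 [-0.001 -1.    -0.001]]
turn/2 1 [ 0.    -0.001 -0.001]
turn/2 -1 [1.000e-03 0.000e+00 1.569e+00]
42,52,50 [-0.011 -0.01  -0.717]
42,52,22 [-0.011 -0.01  -0.95 ]
[[253.0544605  189.05041223]
 [262.71579133 161.19614353]
 [261.77552809 216.43297523]]
```

View pics/w5.png

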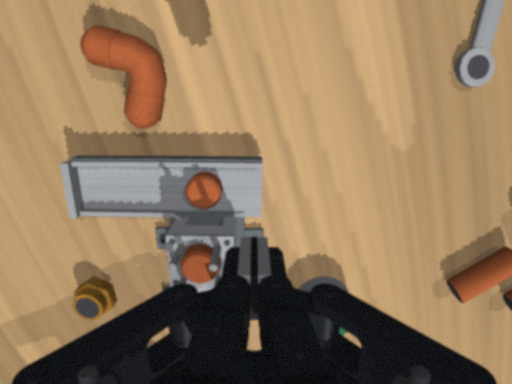

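arm_command:
  rows:
    - [[-0.01,-0.01,-0.2,0,0,0],[-0.01,-0.01,-0.4,0,0,0],[-0.01,-0.01,-0.55,0,0,0],[-0.01,-0.01,-0.65,0,0,0],[-0.01,-0.01,-0.75,0,0,0],[-0.01,-0.01,-0.83,0,0,0],[-0.01,-0.01,-0.88,0,0,0],[-0.01,-0.01,-0.93,0,0,0],[-0.01,-0.01,-0.94,0,0,0],[-0.01,-0.01,-0.94,0,0,0]]

```text
time: 15.05
ee_pos: [0.6247, 0.0934, 0.0234]
orientation: [-1.559, 0.229, -0.228]
contact_force: [-0.1, -0.3, -1.0]
opening: 0.0
```

```bash
python3 go.py 0,52,23 -62,51,23 -69.5,51,23;  python3 - <<'E'
from h import *
s,p=shot('scene','s6.png')
cv2.imwrite('pics/s6c.png',cv2.resize(p['color'][130:310,140:360],None,fx=3.3,fy=3.3))
E
```

```text
t 15.05 F [42.3 52.2 23.4] force [-0.1 -0.3 -1. ] open 0.0
joints [ 0.03  0.28  1.73 -0.    1.13  0.32]
[[ 0.958 -0.001  0.287]
 [-0.287 -0.     0.958]
 [-0.001 -1.    -0.   ]]
turn/2 1 [ 0.    -0.    -0.001]
turn/2 -1 [1.000e-03 0.000e+00 1.569e+00]
0,52,23 [-0.338  0.101 -0.003]
-62,51,23 [-0.835  0.242 -0.003]
-69.5,51,23 [-0.895  0.261 -0.003]
```

View pics/s6c.png

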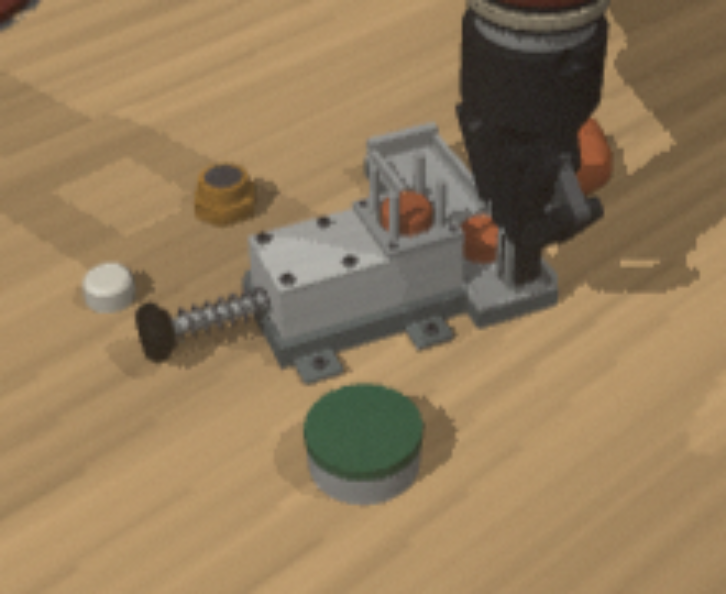

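arm_command:
  rows:
    - [[-0.05,0.015,0,0,0,0],[-0.1,0.03,0,0,0,0],[-0.15,0.045,0,0,0,0],[-0.2,0.06,0,0,0,0],[-0.25,0.073,0,0,0,0],[-0.3,0.088,0,0,0,0],[-0.35,0.103,0,0,0,0],[-0.4,0.117,0,0,0,0],[-0.45,0.132,0,0,0,0],[-0.48,0.14,0,0,0,0]]

```text
time: 16.1
ee_pos: [0.5668, 0.1104, 0.0237]
orientation: [-1.559, 0.228, -0.228]
contact_force: [1.4, -0.1, -0.0]
opening: 0.0003
```

```bash
python3 go.py -60,51.5,23 -69.5,51.5,23;  python3 - <<'E'
from h import *
s,p=shot('scene','s7.png')
cv2.imwrite('pics/s7c.png',cv2.resize(p['color'][130:310,140:360],None,fx=3.3,fy=3.3))
s,p=shot('wrist','w7.png')
E
```

```text
t 16.1 F [-18.1  51.6  23.7] force [ 1.4 -0.1 -0. ] open 0.0003
joints [ 0.06  0.16  1.87 -0.    1.11  0.35]
[[ 0.958 -0.001  0.286]
 [-0.286 -0.     0.958]
 [-0.    -1.    -0.   ]]
turn/2 1 [ 0.    -0.    -0.002]
turn/2 -1 [0.    0.    1.569]
-60,51.5,23 [-0.335  0.1   -0.006]
-69.5,51.5,23 [-0.41   0.123 -0.006]
```

View pics/w7.png

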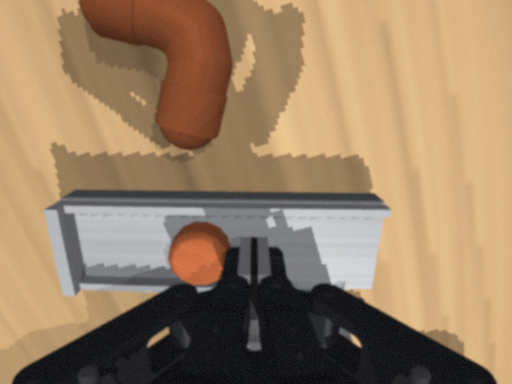

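View pics/s7c.png

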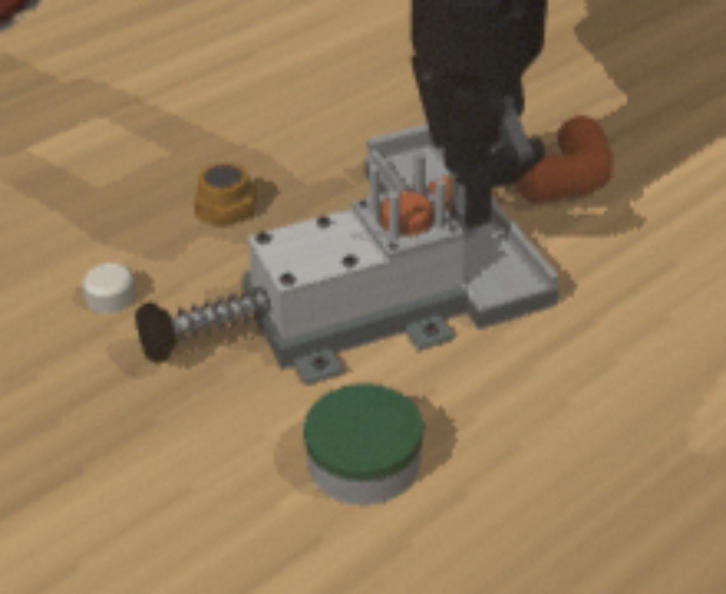

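Run:
```python
from h import *
from go import q
s,p=shot('wrist','w8.png')
m=outline_of(p,'cap1')
for a in m[:2]: print(a['confidence'],np.array(a['extent'])*[512,384,512,384])
c,sn=np.cos(q[2]),np.sin(q[2])
for uv in [(199,250),(170,252),(199,223)]:
    w=onz(p,uv,.033,s);d=(w[:2]-q[:2])*1e3;print(uv,c*d[0]+sn*d[1],-sn*d[0]+c*d[1])
cv2.imwrite('pics/w8c.png',cv2.resize(p['color'][170:310,30:400],None,fx=2.1,fy=2.1,interpolation=2))
```

```text
0.8 [165.9904 222.4128 229.7856 282.8928]
(199, 250) -44.82051937126295 58.08380733689204
(170, 252) -58.98194395637511 56.834765608828604
(199, 223) -44.043878486245745 72.19630683805829
```

View pics/w8c.png

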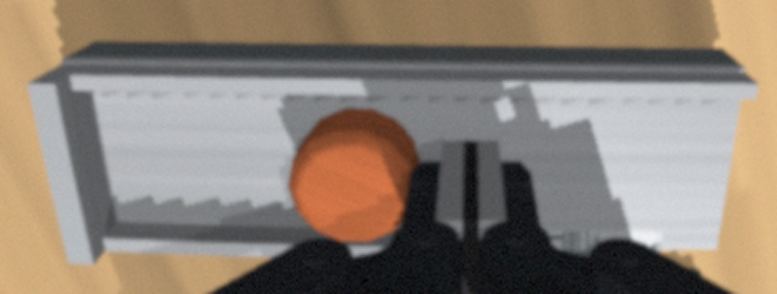

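arm_command:
  rows:
    - [[-0.04,0.012,0,0,0,0],[-0.08,0.024,0,0,0,0],[-0.12,0.036,0,0,0,0],[-0.16,0.048,0,0,0,0],[-0.2,0.06,0,0,0,0],[-0.24,0.072,0,0,0,0],[-0.28,0.084,0,0,0,0],[-0.31,0.093,0,0,0,0],[-0.335,0.1,0,0,0,0],[-0.335,0.1,0,0,0,0]]

```text
time: 17.3
ee_pos: [0.5263, 0.1223, 0.0233]
orientation: [-1.559, 0.229, -0.227]
contact_force: [0.3, 0.1, 0.7]
opening: -0.0002
```

arm_command:
  rows:
    - [[-0.01,0.003,0,0,0,0],[-0.02,0.006,0,0,0,0],[-0.03,0.009,0,0,0,0],[-0.04,0.012,0,0,0,0],[-0.05,0.015,0,0,0,0],[-0.06,0.018,0,0,0,0],[-0.065,0.02,0,0,0,0],[-0.07,0.021,0,0,0,0],[-0.07,0.021,0,0,0,0],[-0.07,0.021,0,0,0,0]]

```text
time: 18.3
ee_pos: [0.5179, 0.1249, 0.0233]
orientation: [-1.559, 0.229, -0.227]
contact_force: [0.1, -0.6, -0.4]
opening: 0.0006
```

```bash
python3 go.py -71,51.5,23;  python3 - <<'E'
from h import *
s,p=shot('wrist','w9.png')
cv2.imwrite('pics/w9c.png',cv2.resize(p['color'][150:330,80:450],None,fx=2.1,fy=2.1,interpolation=2))
E
```

```text
t 18.3 F [-69.1  51.4  23.3] force [ 0.1 -0.6 -0.4] open 0.0006
joints [0.1  0.06 1.98 0.   1.1  0.39]
[[ 0.958 -0.002  0.286]
 [-0.286 -0.     0.958]
 [-0.001 -1.    -0.001]]
turn/2 1 [ 0.    -0.001 -0.002]
turn/2 -1 [1.000e-03 0.000e+00 1.569e+00]
-71,51.5,23 [-0.015  0.006 -0.002]
```

View pics/w9c.png

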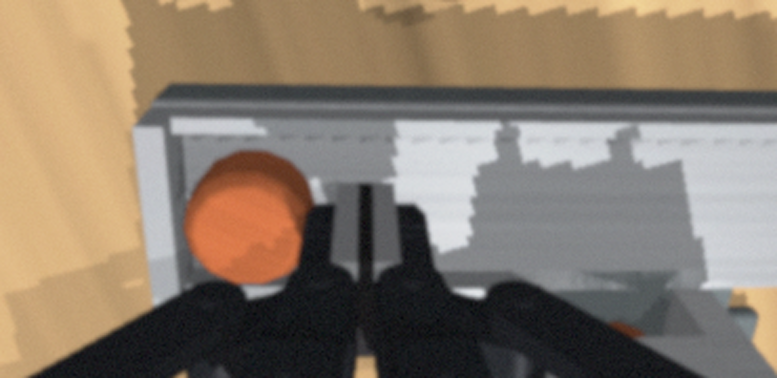

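arm_command:
  rows:
    - [[-0.004,0.001,0,0,0,0],[-0.008,0.002,0,0,0,0],[-0.012,0.004,0,0,0,0],[-0.016,0.005,0,0,0,0],[-0.02,0.006,0,0,0,0],[-0.024,0.007,0,0,0,0],[-0.024,0.007,0,0,0,0],[-0.024,0.007,0,0,0,0],[-0.024,0.007,0,0,0,0],[-0.024,0.007,0,0,0,0]]

```text
time: 19.35
ee_pos: [0.5152, 0.1256, 0.0234]
orientation: [-1.559, 0.229, -0.227]
contact_force: [1.6, 0.3, 1.2]
opening: 0.0001
```

```bash
python3 go.py
```

```text
t 19.35 F [-71.8  51.3  23.4] force [1.6 0.3 1.2] open 0.0001
joints [ 0.1   0.06  1.98 -0.    1.1   0.39]
[[ 0.958 -0.001  0.286]
 [-0.286 -0.     0.958]
 [-0.001 -1.    -0.   ]]
turn/2 1 [ 0.    -0.001 -0.002]
turn/2 -1 [1.000e-03 0.000e+00 1.569e+00]
```

arm_command:
  rows:
    - [[-0.004,0.001,0,0,0,0],[-0.008,0.002,0,0,0,0],[-0.012,0.004,0,0,0,0],[-0.016,0.005,0,0,0,0],[-0.02,0.006,0,0,0,0],[-0.02,0.006,0,0,0,0],[-0.02,0.006,0,0,0,0],[-0.02,0.006,0,0,0,0],[-0.02,0.006,0,0,0,0],[-0.02,0.006,0,0,0,0]]

```text
time: 20.35
ee_pos: [0.5146, 0.1262, 0.0245]
orientation: [-1.559, 0.226, -0.23]
contact_force: [5.5, -1.6, 0.9]
opening: -0.0
```

```bash
python3 go.py;  python3 - <<'E'
from h import *
s,p=shot('wrist','w10.png')
cv2.imwrite('pics/w10c.png',cv2.resize(p['color'][150:330,80:450],None,fx=2.1,fy=2.1,interpolation=2))
E
```

```text
t 20.35 F [-72.6  51.7  24.5] force [ 5.5 -1.6  0.9] open -0.0
joints [ 0.1   0.05  1.99 -0.    1.1   0.39]
[[ 0.958  0.003  0.286]
 [-0.286 -0.     0.958]
 [ 0.003 -1.     0.001]]
turn/2 1 [ 0.     0.002 -0.002]
turn/2 -1 [-0.002  0.     1.569]
```

View pics/w10c.png

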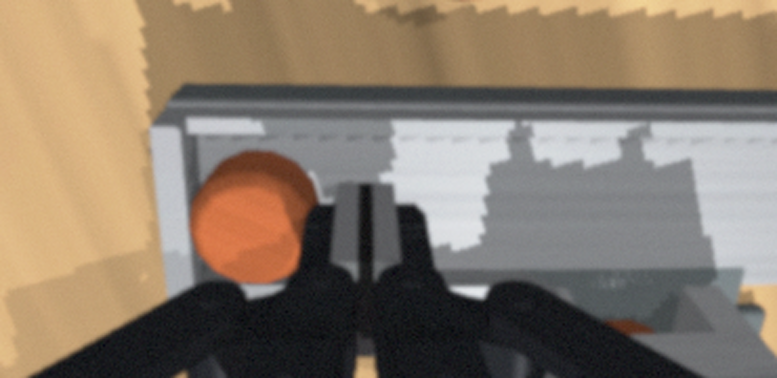

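Force rose to 5.7 N and the finger stalled, so the cap is against the stop. I'll back off sideways, then go up.

arm_command:
  rows:
    - [[0.03,-0.009,0,0,0,0],[0.06,-0.018,0,0,0,0],[0.1,-0.03,0,0,0,0],[0.14,-0.042,0,0,0,0],[0.14,-0.042,0,0,0,0],[0.14,-0.042,0.2,0,0,0],[0.14,-0.042,0.4,0,0,0],[0.14,-0.042,0.6,0,0,0],[0.14,-0.042,0.8,0,0,0],[0.14,-0.042,1,0,0,0]]

```text
time: 21.4
ee_pos: [0.531, 0.1212, 0.1452]
orientation: [-1.559, 0.226, -0.23]
contact_force: [-0.1, 0.0, 0.5]
opening: 0.0002
```

arm_command:
  rows:
    - [[0,0,0.2,0,0,0],[-0.2,-0.2,0.4,0,0,0],[-0.4,-0.4,0.5,0,0,0],[-0.6,-0.6,0.5,0,0,0],[-0.8,-0.8,0.5,0,0,0],[-0.8,-0.8,0.5,0,0,0],[-0.8,-0.8,0.5,0,0,0],[-0.8,-0.8,0.5,0,0,0],[-0.8,-0.8,0.5,0,0,0],[-0.8,-0.8,0.5,0,0,0]]

```text
time: 22.4
ee_pos: [0.4353, 0.0257, 0.2051]
orientation: [-1.559, 0.226, -0.229]
contact_force: [-1.1, 0.1, 1.1]
opening: 0.0001
```

```bash
python3 go.py;  python3 - <<'E'
from h import *
from go import q
c,sn=np.cos(q[2]),np.sin(q[2])
for n in ['wrist','top','scene']:
    s,p=shot(n,n+'11.png')
    for t in ['cap1','knob_face']:
      for a in spot_point(p,t)[:3]:
        uv=np.array(a['position'])*[512,384];w=onz(p,uv,.016 if t=='cap1' else .024,s);d=(w[:2]-q[:2])*1e3;print(n,t,round(a['confidence'],2),uv.round(),(c*d[0]+sn*d[1]).round(1),(-sn*d[0]+c*d[1]).round(1))
    if n=='scene':cv2.imwrite('pics/s11c.png',cv2.resize(p['color'][130:310,140:360],None,fx=3.3,fy=3.3))
E
```

```text
t 22.4 F [-119.4  -67.5  205.1] force [-1.1  0.1  1.1] open 0.0001
joints [-0.11 -0.41  2.06  0.    1.49  0.18]
[[ 0.958  0.002  0.285]
 [-0.285 -0.     0.958]
 [ 0.002 -1.     0.   ]]
turn/2 1 [ 0.     0.001 -0.002]
turn/2 -1 [-1.000e-03  0.000e+00  1.569e+00]
wrist cap1 0.85 [275.  52.] -98.9 50.0
wrist cap1 0.82 [295. 239.] -69.7 -153.7
wrist knob_face 0.67 [356. 252.] 1.7 -167.3
top cap1 0.68 [298. 173.] 108.3 -75.7
top cap1 0.56 [247. 197.] 6.9 10.5
top knob_face 0.42 [314. 229.] -1.4 -160.3
scene cap1 0.67 [172. 219.] -52.3 -172.2
scene cap1 0.64 [263. 197.] -43.4 19.8
scene knob_face 0.87 [183. 233.] 4.7 -164.6
scene knob_face 0.35 [264. 215.] 20.8 -7.7
```

View pics/s11c.png

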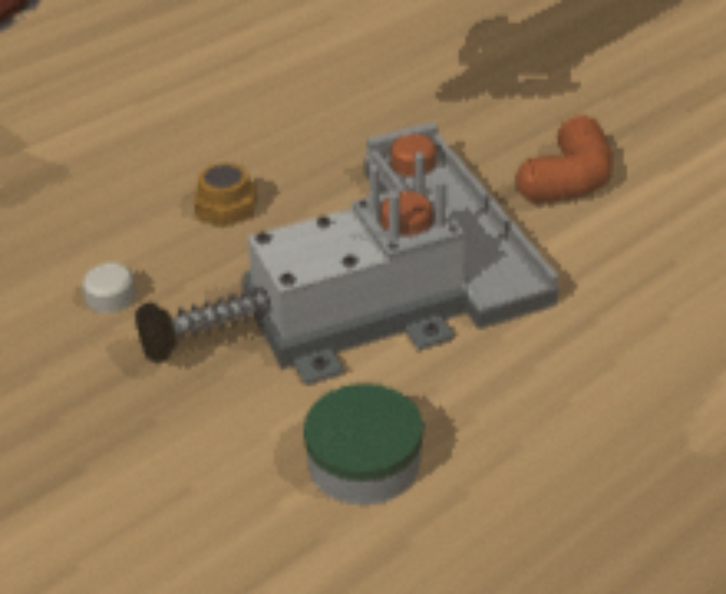

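View pics/wrist11.png

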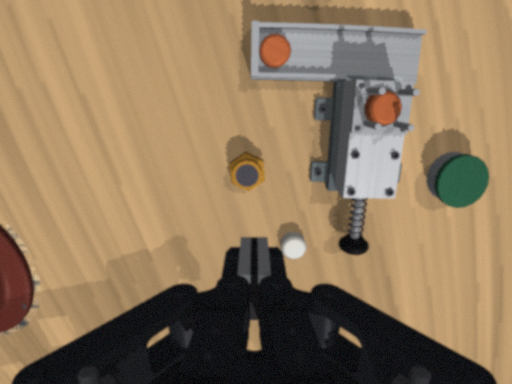

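View pics/top11.png

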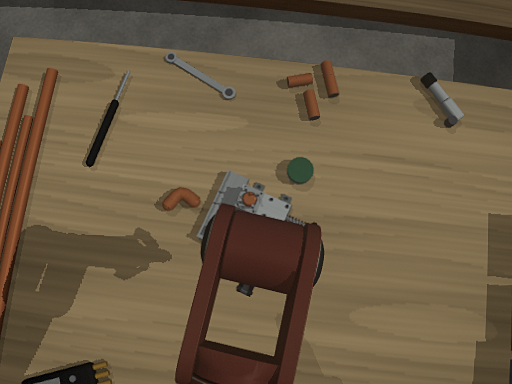

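The wrist picture shows the cap at (275,52), upright and against the stop, and the network puts it at x -98.9, y 50. The knob is out, the stack is one place lower, and the fittings and tin haven't moved.

```bash
python3 -c "
from bench import ticket
print(ticket.hand_in())"
```

```text
the job is handed in; nothing more can be done
None
```

I pressed the plunger knob in once with the shut fingers, let it spring back, and slid the ejected cap along the lane to the end stop. The job was handed in at about 22.5 s of the 48 s; the hand-in gives no verdict.

- **Plunger:** it went fully in. The force rose to 17.6 N with no further travel at the solid end. After release the wrist camera showed the knob back out, at y about -167 mm (it should be -165).
- **Cap:** it stands upright between the fences at x -98.9, y 50.0 mm in the feeder frame, against a target of -99.5 and 51. The push into the stop ended in a stall at about 5.7 N.
- **Other caps:** the stack dropped one place and is still in the magazine. I judged this from the pictures and did not measure each cap.
- **Fittings and tin:** elbow, union nut and tin look unmoved in the last pictures, also judged by eye.

**Disagreements in the last checks:**
- The top camera could not see the cap because the arm covered it. In the top and scene pictures, what the network reported as the cap was other things: the tin, the stack and the white look-alike. The final cap position therefore rests on the wrist view and on my look at the scene picture.
- The knob estimates differed by up to 7 mm between cameras (y -160, -165 and -167). The top one had low confidence and the arm was partly in the way.

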